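# Rebuild the zigzag stack of game boxes

## Task

Rebuild the zigzag stack of wooden game boxes on its fixed wooden base. Take the box with the hooked lip off its sloping rest and set it level and square on the base with its toe pushed fully home under the base's lip, until it meets the stop hidden in there; then set the plain-topped box on it in the same way, end for end, with its toe fully home against the stop under the hooked box's lip, without drawing the lower toe out. Leave both boxes released, at rest and in line, and do not disturb the other things on the table.

Things in the scene. Friction and masses are not known exactly. Their poses are not given: they have to be found in the camera images.
- base: Fixed wooden base of the stack, box-shaped, 150 x 50 mm (x, y), top face at z = 40 mm, on a foot plank 210 x 46 x 10 mm; origin at the centre of its underside, z up. A hooked lip (a hood over a slot) stands on its top near the +x end. Its x axis points roughly to the robot's right (-y); place and yaw vary.
- base_slot (a point): Mouth of the base's slot, open towards -x, at its floor: in the base frame x 33, y 0, z 40 mm. The slot runs 22 mm deep under an 8 mm thick overhang to an end wall (x 55 to 65 mm), 12 mm high, 50 mm wide, hood top 20 mm above the face. Inside, out of sight, a firm adjustable stop stands anywhere 7 to 22 mm in from the mouth; its setting varies and is not measured. It stands over 30 N. 
- hooked: Wooden game box, body 150 x 50 x 32 mm (x, y, z); origin at the centre of its underside, z out of the lid. Toe at the underside of its -x end (see its toe point). Hood with slot on its lid near +x. About 0.55 kg. Starts lid up on a rest, toe end down. Home: x axis opposite to the base's, resting on its top in line with it, toe tip against the stop in the slot. Only weight and friction hold it: a push of a few N in its own slot draws it out.
- hooked_toe (a point): Lower edge of the tip of the hooked box's toe, in its frame x -99, y 0, z 0 mm. The toe is 24 mm long (x -75 to -99), 50 mm wide, 8 mm thick (z 0 to 8).
- hooked_slot (a point): Mouth of the hooked box's slot, open towards its -x, at its floor: in its frame x 33, y 0, z 32 mm. The slot runs 22 mm deep under an 8 mm thick overhang to an end wall (x 55 to 65 mm), 12 mm high, 50 mm wide, hood top 20 mm above the face. Inside, out of sight, a firm adjustable stop stands anywhere 7 to 22 mm in from the mouth; its setting varies and is not measured. It stands over 30 N. 
- plain: Wooden game box, body 150 x 50 x 32 mm (x, y, z); origin at the centre of its underside, z out of the lid. Toe at the underside of its -x end (see its toe point). Flat lid without hood. About 0.38 kg. Starts lid up on a rest, toe end up. Home: x axis opposite to the hooked box's, resting on its lid in line with it, toe tip against the stop in the hooked box's slot; roughly above the base.
- plain_toe (a point): Lower edge of the tip of the plain box's toe, in its frame x -99, y 0, z 0 mm. The toe is 24 mm long (x -75 to -99), 50 mm wide, 8 mm thick (z 0 to 8).
- rest_a: Fixed sloping rest, 42 mm wide (narrower than a box), that holds one of the two boxes, hooked or plain (which one varies); slope 25 degrees, rising away from the robot (+x); 14 mm high stop at the foot of the slope. Origin on the table under the middle, z up; the slope's face is 72 mm above it. 
- rest_b: Fixed sloping rest, 42 mm wide (narrower than a box), that holds one of the two boxes, hooked or plain (which one varies); slope 25 degrees, rising away from the robot (+x); 14 mm high stop at the foot of the slope. Origin on the table under the middle, z up; the slope's face is 72 mm above it. 
- remote: Black remote control, 150 x 42 x 18 mm; loose, to be left where it is. Frame at the centre of its underside.
- cards: Box of playing cards, 92 x 64 x 19 mm; loose, to be left where it is. Frame at the centre of its underside.
- candle: Amber glass candle jar, 72 mm across, 85 mm high; loose, to be left where it is. Frame at the centre of its underside.
- mug: White mug, 82 mm across, 92 mm high; loose, to be left where it is. Frame at the centre of its underside.
- bowl: Terracotta bowl, 140 mm across, 50 mm high; loose, to be left where it is. Frame at the centre of its underside.
- book: Blue book, 200 x 135 x 26 mm; loose, to be left where it is. Frame at the centre of its underside.
- tin: Flat round tin, 100 mm across, 35 mm high; loose, to be left where it is. Frame at the centre of its underside.
Mind the look-alikes: they are no part of the job. What is shaped like the base but pink, red or turquoise is not meant.

How it is judged:
By the outcome, as a careful person would: the job done as asked, in the order asked, and still so for the second after the job is handed in, with the robot touching nothing.
It also fails if it takes over 67 s, if anything falls off the work surface, if the arm or the gripper's body presses on something with over 40 N, if the wrist force passes 120 N, or if a joint passes its speed limit or range.

## Robot

A 7-joint arm with a two-finger parallel gripper is mounted at the origin on the work surface. World frame = base frame: x ahead of the robot, y to its left, z up, the work surface at z = 0. Lengths are in mm, angles in rad, forces in N, time in s.
With the tool pointing down it reaches from about 350 to 900 mm from the base axis. Payload 8.1 kg.
Tool frame: the origin (TCP) lies midway between the tips of the shut fingers; the grasp point (between the pads) lies env.tcp_to_grasp behind it (env.tcp_to_grasp is the distance from the TCP to the grasp point, in mm); z points along the fingers, y is the line along which they close (so a half turn about z gives the same grasp; the last joint's range is limited). The gripper opens to 92 mm and grips with 3 to 60 N. Pads are 19 mm wide; open, the fingers measure 130 mm over their backs; the gripper's body (75 mm by 190 mm) begins 47 mm behind the grasp point.
Start: joints at [-1.367, 0.434, 0.025, 1.573, -0.012, 1.134, -0.075], TCP at [188.783, 595.821, 226.742] pointing down, gripper open.
Joint ranges: [-2.62, 2.62], [-0.44, 2.09], [-1.27, 1.32], [0.08, 2.57], [-1.32, 4.46], [0.12, 2], [-2.74, 2.74]. Speed limits (rad/s): [2.22, 2.22, 3.01, 3.01, 3.14, 3.14, 3.14].

## Interface

Orientations are given as a 3x3 rotation matrix whose columns are the frame's x, y, z axes.
In Python, from cell import env, vision, models gives the robot as it stands. The module is installed in compiled form; this text tells all that it offers.
- The arm moves only by the tool jog_arm, never from a script. Its argument "increments" is a list of rows, each a list of 5 numbers: the shift along the world's x, y, z in m, then the turn about the world's z in degrees, then the opening, from -1 (shut) to 1 (fully open), so that 0 is half open. In form: [[dx, dy, dz, yaw, jaw], ...]. A call has 1 to 5 rows; each row shifts and turns the commanded pose from where the row before left it; what a row does not reach is not made up. A row lasts 1/12 s, in which the tool goes at most 41.7 mm and 7.16 degrees, less where a joint would pass 70% of its speed; a pose out of reach is approached as far as the arm can. A call with a gripper value outside its range is refused whole. The fingers move at their own pace and stop on an object; the grip force is fixed at half the most. Time passes only in rows, so rows that do not move let the fingers close. It gives the time, the measured TCP pose, the force, the opening and the grip force at its end, in the units of the state.
- env.observe(): the state, without advancing time (a new reading comes with each control period).
- vision.snapshot(name): name is "scene" or "top" or "wrist"; returns the picture (400x640x3 uint8, red, green, blue); there is no depth.
- vision.camera_model(name): a dict with "K" (3x3 intrinsics, pixels), "view" (4x4, takes a point from world to camera coordinates); the wrist camera has in their place "hand_eye" (4x4, takes a point from camera to tool coordinates, whose origin is the TCP and whose axes are the flange's). Camera axes: x right, y down, z forward; pixel columns grow to the right and rows downward; lengths in mm; the calibration is good to about 2 mm. A picture is of the moment at which its call begins: read the wrist's pose just before it. camera_model takes no time and is no camera call.
- env.hand_in(): hands the job in; it is judged then, once.
Trained networks look in the newest picture that a camera, given by its name, has taken for a name from the list of things; names that differ only in an ending like _2 or _b are one class to them, and where a whole thing is asked for, a point or a joint stands for the part that bears it (a point fixed in the world has none). Each returns a list of dicts, best first, with "confidence" (0 to 1); they miss things now and then, are a little off and sometimes report something else, mostly with a low value. They report only what shows in the picture. A call takes as long as a camera call. They do not tell look-alikes from the thing itself.
- models.masks_of(thing, camera): "region" (400x640 bool, what is visible of it).
- models.pinpoint(thing, camera): "xyz" ([x, y, z] in mm, in world coordinates, good to about 4 mm: a listed point, or the origin of a listed thing).
The state is a dict: "time_s": time; "joint_positions": joint angles; "qd": joint speeds; "effort": joint torques, N m; "eef_pos": TCP position; "orientation": TCP orientation; "force": force on the tool from outside, world axes, zero at the start; "torque": the same for the moment, N m; "finger_gap": opening from 0.0 (shut) to 1.0 (fully open); "finger_force": force on a finger pad.
Only numpy, scipy, OpenCV 4.12 (cv2) and the standard library are available. Lean on these libraries where they do the work, as an engineer would, in place of code of your own. Each camera call takes 0.05 s, during which the arm holds its last target. There are 200 camera calls.

## Working session

There is one attempt and no reset: what is moved stays moved. The work goes in short steps, Python scripts to look and compute and a tool call to move; the robot and the scene stay as the last step left them, time stands still between calls to the robot, and variables do not carry over. Pictures are saved under pics/ and viewed, at most 12 in all, crops included, and the job is handed in when it is done.

Besides the shell and the picture viewer there is one more tool, called after "Request:" as name(argument=value, ...) on one line, values as JSON. jog_arm: Moves the arm, as the interface text tells. Its arguments: {"type":"object","properties":{"increments":{"type":"array","items":{"type":"array","items":{"type":"number"}}}},"required":["increments"]}

```bash
mkdir -p pics; cat > h.py <<'E'
from cell import env, vision, models
import numpy as np, cv2
def save(c,n):
    im=vision.snapshot(c); cv2.imwrite(f'pics/{n}.png',im[:,:,::-1]); return im
E
python3 - <<'E'
from h import *
print(env.tcp_to_grasp, env.observe())
a=save('scene','s0');b=save('top','t0')
cv2.imwrite('pics/both.png',np.vstack([a,b])[:,:,::-1])
for c in('scene','top'):
    m=vision.camera_model(c);print(c,np.round(m['K'],1).tolist(),np.round(m['view'],3).tolist())
    for t in('base','base_slot','hooked','hooked_toe','hooked_slot','plain','plain_toe','rest_a'):
        print(c,t,[(np.round(d['xyz']).tolist(),round(d['confidence'],2)) for d in models.pinpoint(t,c)[:4]])
E
```

```text
18.8 {'time_s': 0.0, 'joint_positions': array([-1.36657368,  0.43520424,  0.02495108,  1.57410308, -0.01161421,
        1.13400047, -0.07508744]), 'qd': array([-0.00102887, -0.00160426, -0.00205411,  0.00101793,  0.00011677,
        0.00017169,  0.00113109]), 'effort': array([ 9.23313019e-04, -6.67834353e+01,  9.85305682e-01, -3.14462471e+01,
       -6.06451021e-02,  4.28601354e-02,  1.68097895e-04]), 'eef_pos': array([188.65165263, 595.30595468, 225.95404616]), 'orientation': array([[-9.53284932e-01,  3.02072358e-01, -3.58383451e-04],
       [ 3.02072547e-01,  9.53283714e-01, -1.52875962e-03],
       [-1.20154916e-04, -1.56560131e-03, -9.99998767e-01]]), 'force': array([-0.02893145, -1.43161553, -0.68144896]), 'torque': array([-0.03780431,  0.04153565,  0.08774528]), 'finger_force': 0.0, 'finger_gap': 1.0012938032259553}
scene [[442.1, 0.0, 326.0], [0.0, 442.1, 197.7], [0.0, 0.0, 1.0]] [[0.723, 0.691, 0.009, -357.131], [0.602, -0.623, -0.5, -256.424], [-0.34, 0.367, -0.866, 1780.66], [0.0, 0.0, 0.0, 1.0]]
scene base [([354.0, 482.0, -2.0], 0.96), ([570.0, 27.0, -2.0], 0.93), ([243.0
[... 578 characters left out ...]
320.5], [0.0, 483.4, 200.7], [0.0, 0.0, 1.0]] [[0.025, -1.0, 0.008, -15.262], [-0.988, -0.026, -0.155, 521.734], [0.155, -0.004, -0.988, 1453.133], [0.0, 0.0, 0.0, 1.0]]
top base [([570.0, 25.0, -2.0], 0.92), ([273.0, 210.0, -2.0], 0.86), ([353.0, 482.0, -0.0], 0.76), ([248.0, -313.0, 2.0], 0.73)]
top base_slot [([561.0, -8.0, 39.0], 0.94), ([237.0, -347.0, 43.0], 0.8), ([358.0, 454.0, 38.0], 0.75), ([270.0, 175.0, 37.0], 0.55)]
top hooked [([512.0, -283.0, 71.0], 0.62)]
top hooked_toe [([426.0, -306.0, 31.0], 0.89)]
top hooked_slot [([528.0, -283.0, 110.0], 0.71)]
top plain [([526.0, 252.0, 60.0], 0.62)]
top plain_toe [([620.0, 288.0, 105.0], 0.57)]
top rest_a [([511.0, -285.0, 1.0], 0.69)]
```

View pics/s0.png

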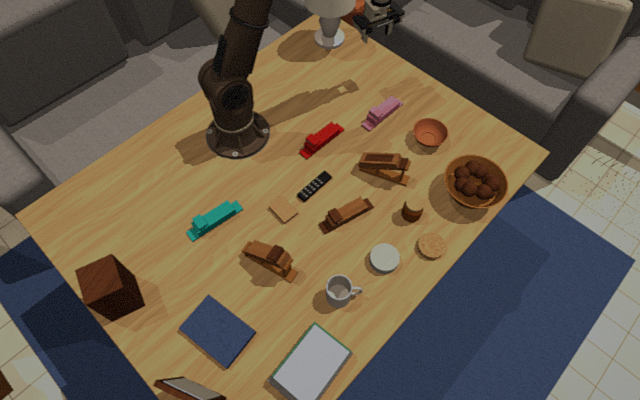

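View pics/t0.png

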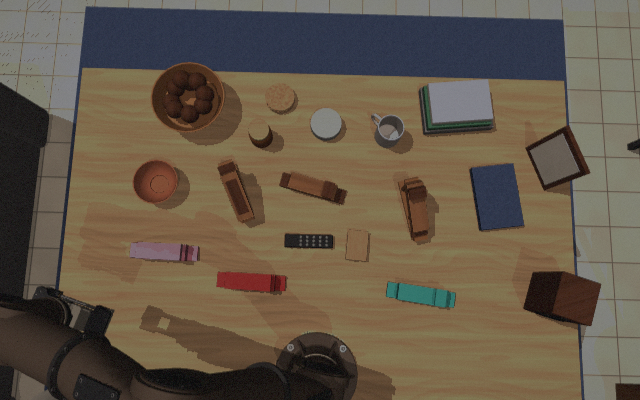

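The top view shows the brown wooden base near px (313,187), at world (570,26). The hooked box is near (412,208) with its toe towards the robot. The plain box is near (237,192). I'll fly over the base for a near look.

Request:
jog_arm(increments=[[0.021,-0.031,0.006,-5,1],[0.021,-0.031,0.006,-5,1],[0.021,-0.031,0.006,-5,1],[0.021,-0.031,0.006,-5,1],[0.021,-0.031,0.006,-5,1]])

```text
time_s: 1.32
eef_pos: [294.5, 439.3, 257.1]
orientation: [[-0.733, 0.68, -0.0], [0.68, 0.733, 0.0], [0.0, 0.0, -1.0]]
force: [1.2, 1.0, 0.5]
finger_gap: 1.003
finger_force: 0.0
```

Request:
jog_arm(increments=[[0.021,-0.031,0.006,-5,1],[0.021,-0.031,0.006,-5,1],[0.021,-0.031,0.006,-5,1],[0.021,-0.031,0.006,-5,1],[0.021,-0.031,0.006,-5,1]])

```text
time_s: 1.73
eef_pos: [399.5, 284.2, 287.4]
orientation: [[-0.377, 0.926, 0.0], [0.926, 0.377, 0.001], [0.001, 0.001, -1.0]]
force: [0.6, 0.6, 0.7]
finger_gap: 0.998
finger_force: 0.0
```

Request:
jog_arm(increments=[[0.021,-0.031,0.006,-5,1],[0.021,-0.031,0.006,-5,1],[0.021,-0.031,0.006,-5,1],[0.021,-0.031,0.006,-5,1],[0.021,-0.031,0.006,-5,1]])

```text
time_s: 2.15
eef_pos: [504.5, 129.2, 317.4]
orientation: [[0.049, 0.999, 0.001], [0.999, -0.049, 0.001], [0.001, 0.001, -1.0]]
force: [0.6, 1.3, -0.4]
finger_gap: 1.002
finger_force: 0.0
```

Request:
jog_arm(increments=[[0.021,-0.031,0.006,-5,1],[0.021,-0.031,0.006,-5,1],[0.021,-0.031,0.006,-5,1],[0,0,0,0,1],[0,0,0,0,1]])

```text
time_s: 2.57
eef_pos: [567.7, 35.1, 335.0]
orientation: [[0.307, 0.952, 0.001], [0.952, -0.307, -0.001], [-0.001, 0.001, -1.0]]
force: [0.0, 0.4, 0.5]
finger_gap: 0.995
finger_force: 0.0
```

```bash
cat >> h.py <<'E'
def wcam():
    s=env.observe();m=vision.camera_model('wrist');T=np.eye(4);T[:3,:3]=s['orientation'];T[:3,3]=s['eef_pos']
    return m['K'],np.linalg.inv(T@m['hand_eye'])
def state():
    s=env.observe();R=s['orientation'];y=np.degrees(np.arctan2(R[1,1],R[0,1]))
    print('t',s['time_s'],'p',np.round(s['eef_pos'],1),'yaw_y',round(y,2),'tilt',np.round(R[:,2],3),'f',np.round(s['force'],1),'gap',round(s['finger_gap']*92,1),s['finger_force']);return s
def proj(K,V,P):
    c=(V[:3,:3]@np.asarray(P,float).T).T+V[:3,3];u=(K@c.T).T;return u[:,:2]/u[:,2:]
def pp(cam,*ts):
    for t in ts: print(cam,t,[(np.round(d['xyz'],1).tolist(),round(d['confidence'],2)) for d in models.pinpoint(t,cam)[:3]])
E
python3 - <<'E'
from h import *
state();K,V=wcam();save('wrist','w1');pp('wrist','base','base_slot')
print(np.round(K,1).tolist(),np.round(vision.camera_model('wrist')['hand_eye'],3).tolist())
np.savez('w1.npz',K=K,V=V)
E
```

```text
t 2.5667 p [567.7  35.1 335. ] yaw_y -17.86 tilt [ 0.001 -0.001 -1.   ] f [0.  0.4 0.5] gap 91.6 0.0
wrist base [([569.3, 25.4, -0.1], 0.97), ([268.3, 210.0, -2.6], 0.71), ([242.8, -314.3, -0.4], 0.69)]
wrist base_slot [([268.6, 176.0, 43.5], 0.98), ([561.4, -2.4, 36.8], 0.92)]
[[331.3, 0.0, 315.2], [0.0, 331.3, 199.8], [0.0, 0.0, 1.0]] [[0.0, -0.95, -0.311, 84.647], [1.0, -0.0, 0.002, 0.981], [-0.001, -0.311, 0.95, -158.44], [0.0, 0.0, 0.0, 1.0]]
```

View pics/w1.png

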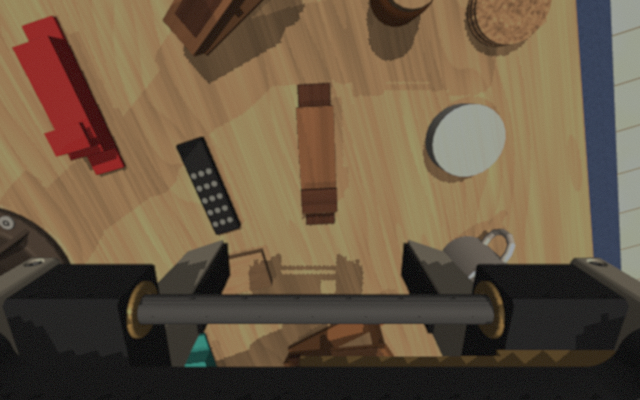

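The base lies at px (317,150) in the wrist view, running almost straight down the picture with its hood at (319,200). I'll fit its pose from masks in all three cameras.

```bash
cat >> h.py <<'E'
from scipy.optimize import minimize
def bx(x0,x1,y0,y1,z0,z1): return np.array([[x,y,z] for x in(x0,x1) for y in(y0,y1) for z in(z0,z1)],float)
BASE=[bx(-105,105,-23,23,0,10),bx(-75,75,-25,25,10,40),bx(33,65,-25,25,40,60)]
HOOK=[bx(-75,75,-25,25,0,32),bx(-99,-75,-25,25,0,8),bx(33,65,-25,25,32,52)]
PLAIN=HOOK[:2]
S=4
def render(K,V,parts,R,t):
    im=np.zeros((400*S,640*S),np.uint8)
    for p in parts:
        u=proj(K,V,p@R.T+t); cv2.fillConvexPoly(im,cv2.convexHull(np.round((u+.5)*S).astype(np.int32)),1)
    return cv2.resize(im*255,(640,400),interpolation=cv2.INTER_AREA)/255.
def pose(q,tilt,z):   # q=x,y,yaw(deg) of frame; tilt = nose-up angle of +x axis
    a=np.radians(q[2]);b=np.radians(tilt);c,s=np.cos(a),np.sin(a)
    Rz=np.array([[c,-s,0],[s,c,0],[0,0,1]]);Ry=np.array([[np.cos(b),0,-np.sin(b)],[0,1,0],[np.sin(b),0,np.cos(b)]])
    return Rz@Ry,np.array([q[0],q[1],z])
def camKV(c):
    if c=='wrist': return wcam()
    m=vision.camera_model(c);return m['K'],m['view']
def mask(thing,c,KV,xyz):
    u=proj(*KV,[xyz])[0]; best=None
    for d in models.masks_of(thing,c):
        r=d['region'];ys,xs=np.nonzero(r)
        if len(xs) and np.hypot(xs.mean()-u[0],ys.mean()-u[1])<30 and best is None: best=r
    return best
def fit(thing,parts,q0,cams,tilt=0,z=0):
    for c in cams:
        KV=camKV(c)
        vision.snapshot(c); m=mask(thing,c,KV,[q0[0],q0[1],z+20])
        if m is None: print(c,'no mask');continue
        m=m.astype(float)
        f=lambda q:1-(lambda r:np.minimum(r,m).sum()/np.maximum(r,m).sum())(render(*KV,parts,*pose(q,tilt,z)))
        o=minimize(f,q0,method='Nelder-Mead',options=dict(initial_simplex=np.array([q0,np.add(q0,[6,0,0]),np.add(q0,[0,6,0]),np.add(q0,[0,0,5])]),xatol=.05,fatol=1e-4))
        print(thing,c,np.round(o.x,2),'iou',round(1-o.fun,3))
E
python3 - <<'E'
from h import *
fit('base',BASE,[570,26,-107],['wrist','top','scene'])
# rest slope face 72 above origin: hooked box underside lies at slope 25deg
fit('hooked',HOOK,[511,-284,13],['top','scene'],25,71)
fit('plain',PLAIN,[527,253,-158],['top','scene'],-25,62)
E
```

```text
base wrist [ 569.76   25.36 -104.84] iou 0.969
base top [ 570.08   23.52 -106.37] iou 0.241
base scene [ 564.82   30.17 -105.39] iou 0.94
hooked top [ 515.37 -286.87   13.76] iou 0.961
hooked scene [ 510.42 -282.74   12.05] iou 0.916
plain top [ 533.2   253.6  -158.08] iou 0.964
plain scene [ 531.19  260.83 -159.17] iou 0.505
```

Request:
jog_arm(increments=[[-0.0055,-0.032,-0.004,-5.9,1],[-0.0055,-0.032,-0.004,-5.9,1],[-0.0055,-0.032,-0.004,-5.9,1],[-0.0055,-0.032,-0.004,-5.9,1],[-0.0055,-0.032,-0.004,-5.9,1]])

```text
time_s: 3.83
eef_pos: [538.9, -123.6, 314.8]
orientation: [[0.736, 0.677, 0.001], [0.677, -0.736, 0.0], [0.0, 0.0, -1.0]]
force: [0.6, 0.4, 0.2]
finger_gap: 1.002
finger_force: 0.0
```

Request:
jog_arm(increments=[[-0.0055,-0.032,-0.004,-5.9,1],[-0.0055,-0.032,-0.004,-5.9,1],[-0.0055,-0.032,-0.004,-5.9,1],[-0.0055,-0.032,-0.004,-5.9,1],[-0.0055,-0.032,-0.004,-5.9,1]])

```text
time_s: 4.25
eef_pos: [511.4, -283.6, 294.7]
orientation: [[0.974, 0.228, 0.0], [0.228, -0.974, -0.0], [0.0, 0.0, -1.0]]
force: [0.9, 0.6, 0.4]
finger_gap: 0.999
finger_force: 0.0
```

Request:
jog_arm(increments=[[0,0,0,0,1],[0,0,0,0,1]])

```text
time_s: 4.42
eef_pos: [510.6, -284.4, 294.6]
orientation: [[0.974, 0.228, -0.001], [0.228, -0.974, -0.001], [-0.001, 0.001, -1.0]]
force: [0.0, 0.2, 0.5]
finger_gap: 1.001
finger_force: 0.0
```

```bash
python3 - <<'E'
from h import *
state();save('wrist','w2');pp('wrist','hooked','hooked_slot','hooked_toe')
fit('hooked',HOOK,[512,-284,13],['wrist'],25,71)
fit('base',BASE,[570,26,-105],['top','scene'])
E
```

```text
t 4.4167 p [ 510.6 -284.4  294.6] yaw_y -76.83 tilt [-0.001 -0.001 -1.   ] f [0.  0.2 0.5] gap 92.1 0.0
wrist hooked [([514.0, -287.8, 74.5], 0.74)]
wrist hooked_slot [([533.7, -283.7, 109.5], 0.65)]
wrist hooked_toe []
hooked wrist [ 514.96 -287.13   13.57] iou 0.973
base top [ 569.66   24.95 -103.82] iou 0.94
base scene [ 565.13   29.53 -103.8 ] iou 0.912
```

View pics/w2.png

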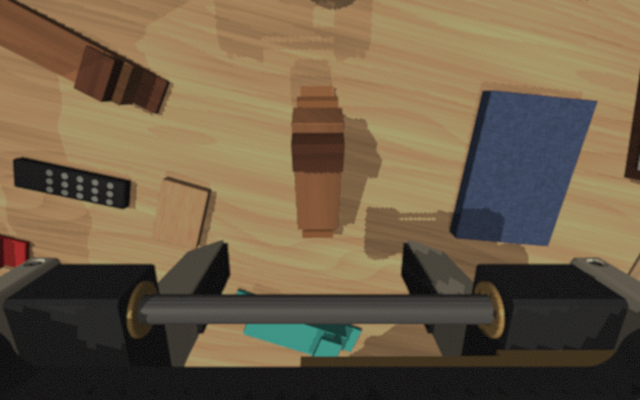

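Hooked is centred at px (318,165), with its hood up and clear of its neighbours. Going down to grasp it.

Request:
jog_arm(increments=[[0.0048,-0.0026,-0.036,0.4,1],[0,0,-0.036,0,1],[0,0,-0.036,0,1],[0,0,-0.036,0,1],[0,0,-0.036,0,1]])

```text
time_s: 5.33
eef_pos: [516.7, -284.5, 113.3]
orientation: [[0.971, 0.239, 0.0], [0.239, -0.971, -0.0], [0.0, 0.0, -1.0]]
force: [-0.2, -0.7, 0.1]
finger_gap: 0.998
finger_force: 0.0
```

Request:
jog_arm(increments=[[0,0,-0.028,0,1],[0,0,0,0,1],[0,0,0,0,-1],[0,0,0,0,-1],[0,0,0,0,-1]])

```text
time_s: 5.75
eef_pos: [517.8, -285.7, 89.0]
orientation: [[0.971, 0.239, 0.003], [0.239, -0.971, -0.002], [0.003, 0.002, -1.0]]
force: [-0.6, -0.2, -0.2]
finger_gap: 0.831
finger_force: 0.0
```

Request:
jog_arm(increments=[[0,0,0,0,-1],[0,0,0,0,-1],[0,0,0,0,-1],[0,0,0,0,-1],[0,0,0,0,-1]])

```text
time_s: 6.17
eef_pos: [516.9, -285.0, 87.3]
orientation: [[0.971, 0.239, 0.001], [0.239, -0.971, -0.0], [0.001, 0.001, -1.0]]
force: [-1.1, 0.5, 5.6]
finger_gap: 0.536
finger_force: 30.0
```

Request:
jog_arm(increments=[[0,0,0.02,0,-1],[0,0,0.025,0,-1],[0,0,0.025,0,-1],[0,0.01,0.01,2,-1],[0.007,0.036,0,5,-1]])

```text
time_s: 6.58
eef_pos: [522.3, -245.0, 169.3]
orientation: [[0.937, 0.35, 0.003], [0.35, -0.937, -0.006], [0.001, 0.007, -1.0]]
force: [1.1, -0.7, -6.9]
finger_gap: 0.541
finger_force: 30.0
```

Request:
jog_arm(increments=[[0.007,0.036,0,5.5,-1],[0.007,0.036,0,5.5,-1],[0.007,0.036,0,5.5,-1],[0.007,0.036,0,5.5,-1],[0.007,0.036,0,5.5,-1]])

```text
time_s: 7.0
eef_pos: [557.5, -55.7, 165.7]
orientation: [[0.659, 0.752, -0.002], [0.752, -0.659, 0.001], [-0.001, -0.002, -1.0]]
force: [0.3, -0.3, -6.4]
finger_gap: 0.541
finger_force: 30.0
```

Request:
jog_arm(increments=[[0.007,0.036,0,5.5,-1],[0.007,0.036,0,5.5,-1],[0.007,0.036,0,5.5,-1],[0.007,0.036,0,5.5,-1],[0.006,0.036,0,5.1,-1]])

```text
time_s: 7.42
eef_pos: [591.2, 124.0, 165.5]
orientation: [[0.245, 0.97, -0.002], [0.97, -0.245, 0.0], [-0.0, -0.002, -1.0]]
force: [1.6, -0.8, -7.2]
finger_gap: 0.542
finger_force: 30.0
```

Request:
jog_arm(increments=[[0,0,0,0,-1],[0,0,0,0,-1],[0,0,0,0,-1]])

```text
time_s: 7.67
eef_pos: [591.3, 121.4, 165.6]
orientation: [[0.25, 0.968, -0.002], [0.968, -0.25, -0.001], [-0.001, -0.002, -1.0]]
force: [0.1, -1.0, -7.0]
finger_gap: 0.54
finger_force: 30.0
```

```bash
python3 - <<'E'
from h import *
state();b=save('top','t2')[80:280,180:480];save('wrist','w3')
cv2.imwrite('pics/w3t.png',np.vstack([cv2.imread('pics/w3.png')[:250],cv2.resize(b,(525,350))[:,:,::-1].copy() if 0 else cv2.copyMakeBorder(cv2.resize(b,(525,350))[:,:,::-1],0,0,0,115,cv2.BORDER_CONSTANT)]))
fit('base',BASE,[570,26,-105],['wrist'])
for c in('top','scene','wrist'):pp(c,'hooked_toe','base_slot','hooked')
E
```

```text
t 7.6667 p [591.3 121.4 165.6] yaw_y -14.5 tilt [-0.002 -0.001 -1.   ] f [ 0.1 -1.  -7. ] gap 49.7 29.996340963989496
wrist no mask
top hooked_toe [([567.2, 33.2, 108.7], 0.58), ([391.5, -114.8, -1.3], 0.24)]
top base_slot [([361.4, 452.9, 38.4], 0.85), ([235.5, -349.8, 44.4], 0.82), ([268.9, 176.0, 37.0], 0.72)]
top hooked [([589.0, 115.6, 146.3], 0.95), ([549.8, -554.6, -0.1], 0.61)]
scene hooked_toe [([426.8, -307.7, 31.5], 0.59)]
scene base_slot [([239.6, -344.1, 37.9], 0.95), ([271.7, 176.1, 39.5], 0.93), ([352.8, 450.6, 41.0], 0.65)]
scene hooked [([512.4, -286.5, 70.4], 0.74)]
wrist hooked_toe [([731.5, 197.3, 0.5], 0.29)]
wrist base_slot []
wrist hooked [([592.4, 115.9, 152.5], 0.61)]
```

View pics/w3t.png

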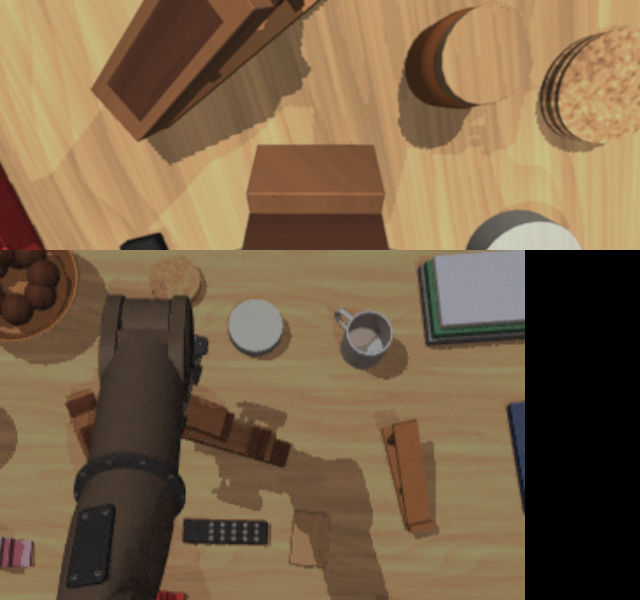

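Request:
jog_arm(increments=[[0.0013,-0.0086,-0.02,0,-1],[0,0,-0.025,0,-1],[0,0,-0.015,0,-1],[0,0,-0.008,0,-1],[0,0,-0.008,0,-1]])

```text
time_s: 8.73
eef_pos: [594.3, 114.2, 90.8]
orientation: [[0.251, 0.968, 0.001], [0.968, -0.251, 0.002], [0.002, 0.0, -1.0]]
force: [-1.2, 6.5, 3.5]
finger_gap: 0.542
finger_force: 30.0
```

Request:
jog_arm(increments=[[0,0,-0.006,0,-1],[0,0,-0.006,0,-1],[0,0,-0.006,0,-1],[0,0,-0.006,0,-1],[0,0,-0.004,0,-1]])

```text
time_s: 9.15
eef_pos: [594.6, 113.0, 62.7]
orientation: [[0.251, 0.968, 0.001], [0.968, -0.251, 0.0], [0.001, 0.001, -1.0]]
force: [1.2, 3.3, -1.4]
finger_gap: 0.54
finger_force: 30.0
```

Request:
jog_arm(increments=[[0,0,-0.004,0,-1],[0,0,-0.003,0,-1],[0,0,-0.002,0,-1],[0,0,0,0,-1]])

```text
time_s: 9.48
eef_pos: [593.8, 112.3, 53.3]
orientation: [[0.252, 0.968, -0.0], [0.968, -0.252, -0.0], [-0.001, -0.0, -1.0]]
force: [1.6, 2.6, -3.5]
finger_gap: 0.542
finger_force: 30.0
```

Request:
jog_arm(increments=[[0,0,-0.001,0,-1],[0,0,-0.001,0,-1],[0,0,0,0,-1]])

```text
time_s: 9.73
eef_pos: [593.9, 112.5, 51.7]
orientation: [[0.252, 0.968, 0.0], [0.968, -0.252, -0.0], [-0.0, 0.0, -1.0]]
force: [0.9, 3.3, -2.2]
finger_gap: 0.544
finger_force: 30.0
```

```bash
python3 - <<'E'
from h import *
state();a=save('scene','s3')[130:280,260:440]; cv2.imwrite('pics/s3c.png',cv2.resize(a,(720,600),interpolation=cv2.INTER_CUBIC)[:,:,::-1])
for c in('top','scene'):pp(c,'hooked_toe','hooked_slot','hooked')
E
```

```text
t 9.7333 p [593.9 112.5  51.7] yaw_y -14.58 tilt [ 0. -0. -1.] f [ 0.9  3.3 -2.2] gap 50.1 29.999581575393677
top hooked_toe [([567.2, 33.2, 108.7], 0.58), ([391.5, -114.8, -1.3], 0.24)]
top hooked_slot [([594.4, 131.4, 186.9], 0.93), ([747.0, -209.5, -0.6], 0.75), ([394.3, 34.8, -1.5], 0.67)]
top hooked [([589.0, 115.6, 146.3], 0.95), ([549.8, -554.6, -0.1], 0.61)]
scene hooked_toe [([563.3, -0.4, 40.3], 0.79)]
scene hooked_slot [([599.0, 127.6, 72.0], 0.95)]
scene hooked [([589.7, 99.0, 39.0], 0.81)]
```

View pics/s3c.png

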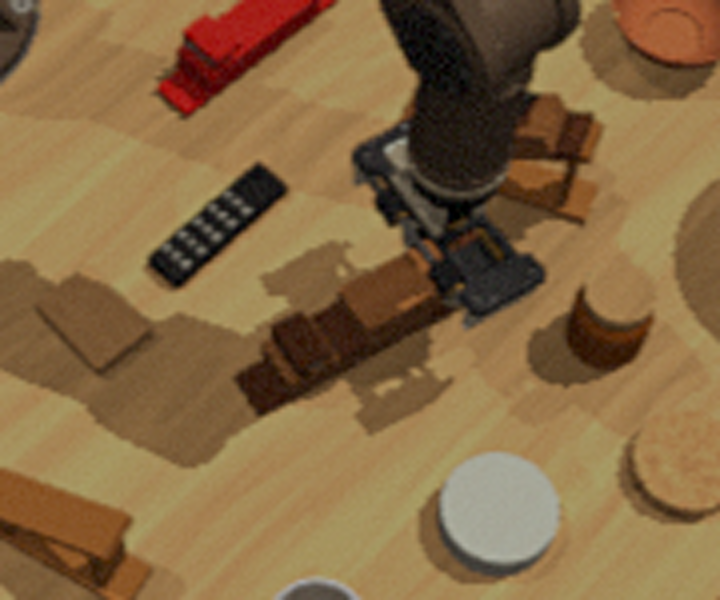

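The box lies level on the base at px (390,300), in line with it. Its toe is about 8 mm short of the mouth. Sliding in now.

Request:
jog_arm(increments=[[-0.001,-0.0039,-0.0007,0,-1],[-0.001,-0.0039,0,0,-1],[-0.001,-0.0039,0,0,-1],[0,0,0,0,-1]])

```text
time_s: 10.42
eef_pos: [590.5, 99.1, 51.1]
orientation: [[0.253, 0.967, -0.0], [0.967, -0.253, -0.001], [-0.001, -0.0, -1.0]]
force: [-0.8, -0.5, 0.7]
finger_gap: 0.542
finger_force: 30.0
```

Request:
jog_arm(increments=[[-0.0005,-0.002,0,0,-1],[0,0,0,0,-1]])

```text
time_s: 10.58
eef_pos: [590.2, 98.2, 51.1]
orientation: [[0.252, 0.968, -0.0], [0.968, -0.252, -0.0], [-0.0, -0.0, -1.0]]
force: [-0.5, 0.8, -0.2]
finger_gap: 0.542
finger_force: 30.0
```

Request:
jog_arm(increments=[[-0.0005,-0.002,0,0,-1],[0,0,0,0,-1]])

```text
time_s: 10.75
eef_pos: [589.8, 96.7, 51.1]
orientation: [[0.252, 0.968, 0.0], [0.968, -0.252, -0.0], [-0.0, 0.0, -1.0]]
force: [-0.3, 1.4, -0.6]
finger_gap: 0.544
finger_force: 30.0
```

Request:
jog_arm(increments=[[-0.0005,-0.002,0,0,-1],[-0.0005,-0.002,0,0,-1],[0,0,0,0,-1]])

```text
time_s: 11.0
eef_pos: [589.3, 94.5, 51.3]
orientation: [[0.251, 0.968, 0.001], [0.968, -0.251, 0.002], [0.002, 0.0, -1.0]]
force: [1.8, 6.8, -2.3]
finger_gap: 0.543
finger_force: 30.0
```

Request:
jog_arm(increments=[[-0.0005,-0.002,0,0,-1],[0,0,0,0,-1]])

```text
time_s: 11.17
eef_pos: [589.3, 94.5, 51.5]
orientation: [[0.25, 0.968, 0.002], [0.968, -0.25, 0.004], [0.004, 0.001, -1.0]]
force: [3.1, 12.3, -1.1]
finger_gap: 0.542
finger_force: 30.0
```

Request:
jog_arm(increments=[[-0.0005,-0.002,0,0,-1],[0,0,0,0,-1]])

```text
time_s: 11.33
eef_pos: [589.3, 94.3, 51.7]
orientation: [[0.249, 0.969, 0.003], [0.969, -0.249, 0.006], [0.007, 0.001, -1.0]]
force: [2.6, 17.0, -1.1]
finger_gap: 0.541
finger_force: 30.0
```

The force climbed to 17 N without any travel, so the toe is on the stop. I'll ease off, release and lift.

Request:
jog_arm(increments=[[0.001,0.004,0,0,-1],[0,0,0,0,-0.3],[0,0,0,0,1],[0,0,0,0,1],[0,0,0,0,1]])

```text
time_s: 11.75
eef_pos: [588.8, 91.7, 51.1]
orientation: [[0.253, 0.967, -0.0], [0.967, -0.253, -0.001], [-0.001, 0.0, -1.0]]
force: [0.2, -0.5, 0.5]
finger_gap: 0.711
finger_force: 0.0
```

Request:
jog_arm(increments=[[0,0,0,0,1],[0,0,0,0,1],[0,0,0.02,0,1],[0,0,0.04,0,1],[0,0,0.04,0,1]])

```text
time_s: 12.17
eef_pos: [587.6, 92.2, 151.0]
orientation: [[0.252, 0.968, -0.003], [0.968, -0.252, -0.002], [-0.002, -0.003, -1.0]]
force: [1.2, 0.7, 0.1]
finger_gap: 0.994
finger_force: 0.0
```

Request:
jog_arm(increments=[[0,0,0.04,0,1],[0,0,0.04,0,1],[0,0,0.04,0,1],[0,0,0.04,0,1],[0,0,0,0,1]])

```text
time_s: 12.58
eef_pos: [592.1, 92.2, 319.3]
orientation: [[0.253, 0.967, 0.011], [0.968, -0.253, 0.003], [0.006, 0.01, -1.0]]
force: [1.7, -0.8, 0.1]
finger_gap: 0.999
finger_force: 0.0
```

```bash
python3 - <<'E'
from h import *
state();save('wrist','w4');pp('wrist','hooked','hooked_slot','base','base_slot')
fit('hooked',HOOK,[585,80,75.5],['wrist','top','scene'],0,40)
pp('top','hooked','hooked_slot')
pp('scene','hooked','hooked_slot')
E
```

```text
t 12.5833 p [592.1  92.2 319.3] yaw_y -14.64 tilt [ 0.011  0.003 -1.   ] f [ 1.7 -0.8  0.1] gap 92.0 0.0
wrist hooked [([585.3, 79.8, 42.8], 0.58)]
wrist hooked_slot [([598.5, 112.5, 69.1], 0.69)]
wrist base [([267.0, 205.8, -3.6], 0.96)]
wrist base_slot [([270.8, 174.1, 45.9], 0.57), ([562.3, -6.4, 41.1], 0.55)]
hooked wrist [587.49  80.99  75.53] iou 0.959
hooked top [586.01  81.06  76.54] iou 0.412
hooked scene [583.58  85.19  74.  ] iou 0.869
top hooked [([586.3, 82.0, 40.3], 0.68)]
top hooked_slot []
scene hooked [([586.8, 79.4, 37.7], 0.93)]
scene hooked_slot [([593.5, 109.4, 69.6], 0.63)]
```

View pics/w4.png

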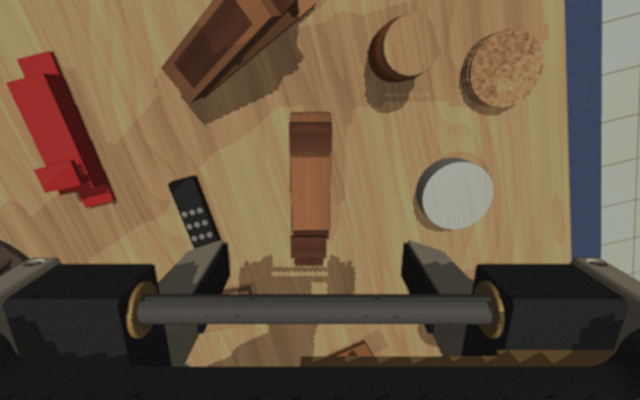

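The hooked box sits in line with the base: box centre at px (311,180), base hood at (309,247). Next is the plain box.

Request:
jog_arm(increments=[[-0.0078,0.0203,-0.002,-6.7,1],[-0.0078,0.0203,-0.002,-6.7,1],[-0.0078,0.0203,-0.002,-6.7,1],[-0.0078,0.0203,-0.002,-6.7,1],[-0.0078,0.0203,-0.002,-6.7,1]])

```text
time_s: 13.75
eef_pos: [549.5, 195.3, 301.1]
orientation: [[0.748, 0.664, 0.0], [0.664, -0.748, 0.0], [0.0, 0.0, -1.0]]
force: [0.5, 0.6, 0.5]
finger_gap: 1.003
finger_force: 0.0
```

Request:
jog_arm(increments=[[-0.0078,0.0203,-0.002,-6.7,1],[-0.0078,0.0203,-0.002,-6.7,1],[-0.0078,0.0203,-0.002,-6.7,1],[0,0,0,0,1],[0,0,0,0,1]])

```text
time_s: 14.17
eef_pos: [525.7, 257.0, 294.7]
orientation: [[0.927, 0.375, -0.0], [0.375, -0.927, -0.0], [-0.001, 0.0, -1.0]]
force: [0.5, 0.1, -0.1]
finger_gap: 1.002
finger_force: 0.0
```

```bash
python3 - <<'E'
from h import *
state();save('wrist','w5');pp('wrist','plain','plain_toe','hooked')
fit('plain',PLAIN,[530,254,-158],['wrist'],-25,62)
fit('plain',PLAIN,[530,254,-158],['wrist'],-25,70)
for c in('scene','top'): pp(c,'plain','plain_toe','cards','remote','candle')
fit('hooked',HOOK,[585,80,75.5],['top','scene'],0,40)
E
```

```text
t 14.1667 p [525.7 257.  294.7] yaw_y -67.96 tilt [-0. -0. -1.] f [ 0.5  0.1 -0.1] gap 92.1 0.0
wrist plain [([532.6, 256.3, 60.1], 0.81)]
wrist plain_toe [([617.2, 288.3, 103.3], 0.67), ([535.8, 256.0, 61.7], 0.66)]
wrist hooked [([619.6, 291.4, 104.0], 0.71), ([583.1, 83.2, 43.2], 0.56)]
plain wrist [ 533.42  253.36 -158.04] iou 0.98
plain wrist [ 533.55  253.23 -157.47] iou 0.947
scene plain [([528.1, 254.5, 57.2], 0.64)]
scene plain_toe [([617.3, 288.1, 105.8], 0.54), ([774.9, -13.3, -1.1], 0.18)]
scene cards []
scene remote [([398.5, 33.2, -0.7], 0.87)]
scene candle [([731.5, 195.4, -3.2], 0.7)]
top plain [([531.9, 254.9, 62.1], 0.55)]
top plain_toe [([618.9, 288.7, 100.9], 0.82)]
top cards [([390.8, -117.0, -0.2], 0.62)]
top remote [([396.9, 33.2, -2.2], 0.91)]
top candle []
top no mask
scene no mask
```

View pics/w5.png

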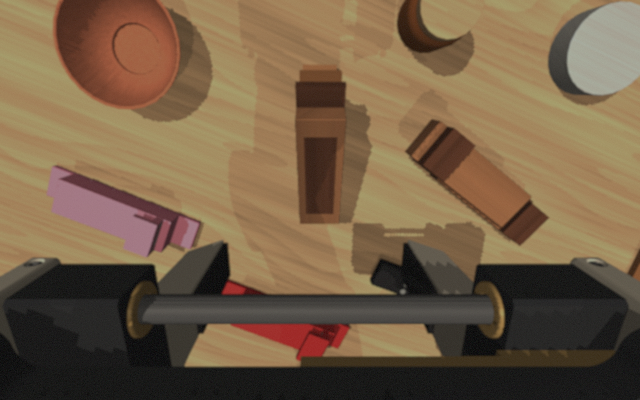

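The plain box is at px (320,165), toe end up, centred under the wrist. I'll grasp it, then level it on free table at about (455,360).

Request:
jog_arm(increments=[[-0.003,-0.007,-0.038,0,1],[0,0,-0.039,0,1],[0,0,-0.039,0,1],[0,0,-0.039,0,1],[0,0,-0.039,0,1]])

```text
time_s: 15.68
eef_pos: [523.4, 248.4, 99.6]
orientation: [[0.928, 0.372, 0.001], [0.372, -0.928, 0.0], [0.001, 0.0, -1.0]]
force: [0.7, 0.6, 0.3]
finger_gap: 1.003
finger_force: 0.0
```

Request:
jog_arm(increments=[[0,0,-0.032,0,1],[0,0,0,0,1],[0,0,0,0,-1],[0,0,0,0,-1],[0,0,0,0,-1]])

```text
time_s: 16.1
eef_pos: [525.2, 248.9, 71.5]
orientation: [[0.928, 0.372, 0.003], [0.372, -0.928, 0.002], [0.004, -0.0, -1.0]]
force: [0.6, -0.1, 0.3]
finger_gap: 0.83
finger_force: 0.0
```

Request:
jog_arm(increments=[[0,0,0,0,-1],[0,0,0,0,-1],[0,0,0,0,-1],[0,0,0,0,-1],[0,0,0,0,-1]])

```text
time_s: 16.52
eef_pos: [523.3, 249.1, 69.7]
orientation: [[0.928, 0.372, -0.0], [0.372, -0.928, 0.001], [0.0, -0.001, -1.0]]
force: [-3.6, 1.5, 7.2]
finger_gap: 0.543
finger_force: 30.0
```

```bash
python3 - <<'E'
from h import *
state()
vision.snapshot('scene');vision.snapshot('top')
for c in('scene','top'): pp(c,'bowl','base','hooked')
E
```

```text
t 16.5167 p [523.3 249.1  69.7] yaw_y -68.14 tilt [-0.     0.001 -1.   ] f [-3.6  1.5  7.2] gap 49.9 30.001977682113647
scene bowl [([567.5, 509.8, -2.9], 0.93)]
scene base [([568.3, 29.8, -0.3], 0.97), ([272.3, 208.2, -3.6], 0.91), ([243.5, -311.8, 1.5], 0.74)]
scene hooked [([584.0, 83.2, 38.9], 0.75)]
top bowl [([564.1, 510.8, -0.4], 0.86)]
top base [([355.5, 480.7, -1.0], 0.96), ([569.8, 24.1, -3.6], 0.9), ([244.0, -312.6, 0.9], 0.69)]
top hooked [([586.3, 80.8, 38.2], 0.66)]
```

Request:
jog_arm(increments=[[0,0,0.02,0,-1],[0,0,0.03,0,-1],[0,0,0.02,0,-1],[-0.017,0.028,0,0,-1],[-0.017,0.028,0,0,-1]])

```text
time_s: 17.33
eef_pos: [491.0, 303.0, 140.5]
orientation: [[0.93, 0.367, 0.003], [0.367, -0.93, 0.001], [0.003, 0.0, -1.0]]
force: [0.1, 1.7, -5.1]
finger_gap: 0.543
finger_force: 30.0
```

Request:
jog_arm(increments=[[-0.017,0.028,0,0,-1],[-0.017,0.027,0,0,-1],[0,0,-0.03,0,-1],[0,0,-0.03,0,-1],[0,0,-0.025,0,-1]])

```text
time_s: 17.75
eef_pos: [454.0, 359.9, 52.2]
orientation: [[0.928, 0.374, -0.001], [0.374, -0.928, -0.001], [-0.001, 0.0, -1.0]]
force: [-0.4, -0.0, -5.1]
finger_gap: 0.542
finger_force: 30.0
```

Request:
jog_arm(increments=[[0,0,-0.01,0,-1],[0,0,-0.006,0,-1],[0,0,-0.006,0,-1],[0,0,-0.006,0,-1],[0,0,-0.005,0,-1]])

```text
time_s: 18.17
eef_pos: [459.4, 360.8, 23.3]
orientation: [[0.929, 0.371, 0.007], [0.371, -0.929, 0.004], [0.008, -0.001, -1.0]]
force: [5.4, 2.0, 5.5]
finger_gap: 0.541
finger_force: 30.0
```

Request:
jog_arm(increments=[[0,0,-0.004,0,-1],[0,0,-0.003,0,-1],[0,0,0,0,-1]])

```text
time_s: 18.42
eef_pos: [457.6, 360.3, 15.4]
orientation: [[0.929, 0.371, 0.003], [0.371, -0.929, 0.002], [0.004, -0.001, -1.0]]
force: [3.5, 0.7, 1.9]
finger_gap: 0.54
finger_force: 30.0
```

Request:
jog_arm(increments=[[0,0,-0.002,0,-1],[0,0,0,0,-1]])

```text
time_s: 18.58
eef_pos: [456.4, 359.9, 12.8]
orientation: [[0.928, 0.372, 0.002], [0.371, -0.928, 0.001], [0.002, -0.001, -1.0]]
force: [3.2, 2.3, 2.2]
finger_gap: 0.541
finger_force: 30.0
```

Request:
jog_arm(increments=[[0,0,-0.002,0,-1],[0,0,0,0,-1]])

```text
time_s: 18.75
eef_pos: [455.5, 359.5, 10.0]
orientation: [[0.928, 0.372, 0.0], [0.372, -0.928, 0.0], [0.0, -0.0, -1.0]]
force: [4.1, 2.2, 2.1]
finger_gap: 0.541
finger_force: 30.0
```

Request:
jog_arm(increments=[[0,0,-0.002,0,-1],[0,0,0,0,-1]])

```text
time_s: 18.92
eef_pos: [455.7, 359.5, 9.6]
orientation: [[0.928, 0.372, -0.0], [0.372, -0.928, 0.001], [0.0, -0.001, -1.0]]
force: [-1.8, -1.6, 23.1]
finger_gap: 0.543
finger_force: 30.0
```

The box went flat on the table at 23 N. Now I'll carry it to the stack.

Request:
jog_arm(increments=[[0,0,0.03,0,-1],[0,0,0.037,0,-1],[0,0,0.037,0,-1],[0,0,0.037,0,-1],[0.009,-0.03,0,4.4,-1]])

```text
time_s: 19.33
eef_pos: [463.3, 337.3, 153.7]
orientation: [[0.894, 0.448, 0.002], [0.448, -0.894, 0.007], [0.005, -0.005, -1.0]]
force: [1.6, 1.7, -4.1]
finger_gap: 0.544
finger_force: 30.0
```

Request:
jog_arm(increments=[[0.0113,-0.0355,0,5.5,-1],[0.0113,-0.0355,0,5.5,-1],[0.0113,-0.0355,0,5.5,-1],[0.0113,-0.0355,0,5.5,-1],[0.0113,-0.0355,0,5.5,-1]])

```text
time_s: 19.75
eef_pos: [518.8, 150.0, 147.8]
orientation: [[0.587, 0.809, -0.004], [0.809, -0.587, -0.001], [-0.003, -0.003, -1.0]]
force: [1.4, -0.6, -3.7]
finger_gap: 0.542
finger_force: 30.0
```

Request:
jog_arm(increments=[[0.0113,-0.0355,0,5.5,-1],[0.0113,-0.0355,0,5.5,-1],[0.0113,-0.0355,0,5.5,-1],[0.0113,-0.0365,0,5.3,-1],[0,0,0,0,-1]])

```text
time_s: 20.17
eef_pos: [565.7, -1.9, 148.6]
orientation: [[0.254, 0.967, -0.002], [0.967, -0.254, -0.005], [-0.006, -0.0, -1.0]]
force: [0.5, -1.4, -3.0]
finger_gap: 0.539
finger_force: 30.0
```

Request:
jog_arm(increments=[[0,0,0,0,-1],[0,0,0,0,-1]])

```text
time_s: 20.33
eef_pos: [564.3, 9.0, 147.8]
orientation: [[0.252, 0.968, -0.004], [0.968, -0.252, 0.0], [-0.001, -0.004, -1.0]]
force: [-0.5, -0.1, -4.3]
finger_gap: 0.544
finger_force: 30.0
```

```bash
python3 - <<'E'
from h import *
s=state();p=s['eef_pos'];d=np.array([p[0]-589.3,p[1]-94.5]);u=np.array([.2504,.968]);v=np.array([.968,-.2504])
print('along hooked x',15.5+d@u,'lateral',d@v)
for c in('scene','top'):
    vision.snapshot(c); pp(c,'plain','plain_toe','hooked','hooked_slot')
E
```

```text
t 20.3333 p [564.3   9.  147.8] yaw_y -14.57 tilt [-0.004  0.    -1.   ] f [-0.5 -0.1 -4.3] gap 50.1 29.99822974205017
along hooked x -73.48768360766432 lateral -2.7658225375582006
scene plain [([568.5, 508.8, 1.3], 0.75), ([563.2, 11.7, 138.2], 0.73)]
scene plain_toe [([592.0, 109.7, 137.4], 0.62)]
scene hooked [([587.4, 82.3, 39.2], 0.88)]
scene hooked_slot [([598.2, 110.4, 67.4], 0.87)]
top plain []
top plain_toe [([592.7, 107.5, 136.4], 0.58)]
top hooked [([587.3, 79.4, 38.1], 0.75)]
top hooked_slot [([597.4, 111.1, 69.6], 0.47)]
```

Request:
jog_arm(increments=[[0.0015,-0.0055,-0.015,0,-1],[0,0,-0.02,0,-1],[0,0,-0.015,0,-1],[0,0,-0.008,0,-1],[0,0,0,0,-1]])

```text
time_s: 21.25
eef_pos: [566.5, 3.4, 89.5]
orientation: [[0.25, 0.968, -0.003], [0.968, -0.25, -0.0], [-0.001, -0.003, -1.0]]
force: [-0.4, 0.3, -3.8]
finger_gap: 0.543
finger_force: 30.0
```

Request:
jog_arm(increments=[[0,0,-0.004,0,-1],[0,0,0,0,-1],[0,0,0,0,-1]])

```text
time_s: 21.5
eef_pos: [568.2, 3.4, 87.7]
orientation: [[0.25, 0.968, 0.001], [0.968, -0.25, 0.0], [0.0, 0.001, -1.0]]
force: [-0.2, 0.0, -4.3]
finger_gap: 0.545
finger_force: 30.0
```

```bash
python3 - <<'E'
from h import *
s=state();p=s['eef_pos'];d=np.array([p[0]-589.3,p[1]-94.5]);u=np.array([.2504,.968]);v=np.array([.968,-.2504])
print('along hooked x',15.5+d@u,'lateral',d@v)
a=save('scene','s5')[130:280,260:440]; cv2.imwrite('pics/s5c.png',cv2.resize(a,(720,600),interpolation=cv2.INTER_CUBIC)[:,:,::-1])
pp('scene','plain','plain_toe','hooked','hooked_slot')
E
```

```text
t 21.5 p [568.2   3.4  87.7] yaw_y -14.48 tilt [ 0.001  0.    -1.   ] f [-0.2  0.  -4.3] gap 50.1 29.998244047164917
along hooked x -78.01339825542354 lateral 2.4029331617773444
scene plain [([566.8, 2.8, 78.3], 0.97)]
scene plain_toe [([592.8, 102.9, 75.5], 0.75), ([561.7, -15.1, 40.5], 0.32)]
scene hooked [([584.4, 80.6, 34.7], 0.74)]
scene hooked_slot [([595.6, 109.0, 71.3], 0.57), ([552.9, -553.2, 0.3], 0.27)]
```

View pics/s5c.png

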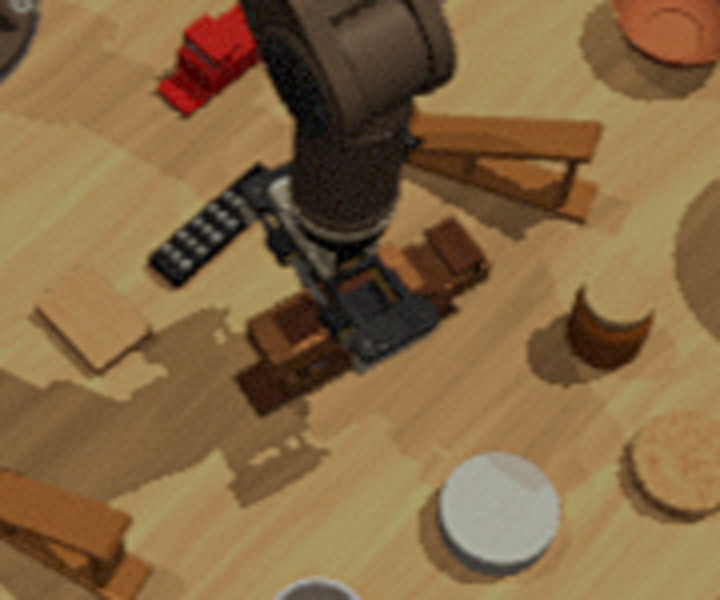

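The plain box hangs level above the hooked box at px (330,300), its toe short of the hood at (455,250). A lateral trim comes first, then the final lowering.

Request:
jog_arm(increments=[[-0.0023,0.0006,-0.003,0,-1],[0,0,0,0,-1],[0,0,0,0,-1],[0,0,0,0,-1]])

```text
time_s: 22.08
eef_pos: [565.3, 3.9, 84.0]
orientation: [[0.25, 0.968, -0.0], [0.968, -0.25, -0.0], [-0.0, -0.0, -1.0]]
force: [0.2, -0.5, -5.4]
finger_gap: 0.536
finger_force: 30.0
```

Request:
jog_arm(increments=[[0,0,0,0,-1],[0,0,0,0,-1]])

```text
time_s: 22.25
eef_pos: [565.4, 3.9, 84.1]
orientation: [[0.25, 0.968, 0.0], [0.968, -0.25, -0.0], [-0.0, 0.0, -1.0]]
force: [0.3, 0.3, -3.6]
finger_gap: 0.544
finger_force: 30.0
```

Request:
jog_arm(increments=[[0.001,0.004,-0.001,0,-1],[0.001,0.004,0,0,-1],[0.0007,0.003,0,0,-1],[0,0,0,0,-1]])

```text
time_s: 22.58
eef_pos: [568.3, 16.3, 82.9]
orientation: [[0.249, 0.969, 0.0], [0.969, -0.249, 0.001], [0.001, -0.0, -1.0]]
force: [0.1, 0.2, -3.1]
finger_gap: 0.544
finger_force: 30.0
```

Request:
jog_arm(increments=[[0.0005,0.002,0,0,-1],[0,0,0,0,-1]])

```text
time_s: 22.75
eef_pos: [568.7, 17.4, 83.0]
orientation: [[0.25, 0.968, 0.0], [0.968, -0.25, 0.0], [0.0, 0.0, -1.0]]
force: [-0.7, 0.1, -4.4]
finger_gap: 0.542
finger_force: 30.0
```

Request:
jog_arm(increments=[[0.0005,0.002,0,0,-1],[0,0,0,0,-1]])

```text
time_s: 22.92
eef_pos: [569.2, 19.3, 83.0]
orientation: [[0.25, 0.968, 0.0], [0.968, -0.25, 0.0], [0.0, 0.0, -1.0]]
force: [-0.1, 0.0, -3.9]
finger_gap: 0.546
finger_force: 30.0
```

Request:
jog_arm(increments=[[0.0004,0.0015,0,0,-1],[0,0,0,0,-1]])

```text
time_s: 23.08
eef_pos: [569.6, 20.7, 83.0]
orientation: [[0.25, 0.968, 0.0], [0.968, -0.25, 0.0], [0.0, 0.0, -1.0]]
force: [0.2, 0.1, -4.7]
finger_gap: 0.543
finger_force: 30.0
```

Request:
jog_arm(increments=[[0.0004,0.0015,0,0,-1],[0,0,0,0,-1]])

```text
time_s: 23.25
eef_pos: [570.0, 22.2, 83.0]
orientation: [[0.25, 0.968, 0.0], [0.968, -0.25, 0.0], [0.0, 0.0, -1.0]]
force: [0.3, -0.2, -3.8]
finger_gap: 0.541
finger_force: 30.0
```

Request:
jog_arm(increments=[[0.0004,0.0015,0,0,-1],[0,0,0,0,-1]])

```text
time_s: 23.42
eef_pos: [570.4, 23.8, 83.0]
orientation: [[0.25, 0.968, 0.0], [0.968, -0.25, 0.0], [0.0, 0.0, -1.0]]
force: [0.2, 0.3, -5.0]
finger_gap: 0.54
finger_force: 30.0
```

Request:
jog_arm(increments=[[0.0004,0.0015,0,0,-1],[0,0,0,0,-1]])

```text
time_s: 23.58
eef_pos: [570.8, 25.3, 83.0]
orientation: [[0.25, 0.968, 0.0], [0.968, -0.25, 0.0], [0.0, 0.0, -1.0]]
force: [0.4, 0.3, -4.8]
finger_gap: 0.545
finger_force: 30.0
```

Request:
jog_arm(increments=[[0.0004,0.0015,0,0,-1],[0,0,0,0,-1]])

```text
time_s: 23.75
eef_pos: [571.1, 26.8, 83.0]
orientation: [[0.25, 0.968, 0.0], [0.968, -0.25, 0.0], [0.0, 0.0, -1.0]]
force: [-0.1, -1.2, -3.5]
finger_gap: 0.541
finger_force: 30.0
```

Request:
jog_arm(increments=[[0.0004,0.0015,0,0,-1],[0,0,0,0,-1]])

```text
time_s: 23.92
eef_pos: [571.6, 28.3, 83.0]
orientation: [[0.25, 0.968, 0.0], [0.968, -0.25, 0.0], [0.0, 0.0, -1.0]]
force: [0.0, -0.4, -5.2]
finger_gap: 0.543
finger_force: 30.0
```

Request:
jog_arm(increments=[[0.0004,0.0015,0,0,-1],[0,0,0,0,-1]])

```text
time_s: 24.08
eef_pos: [571.9, 29.8, 83.0]
orientation: [[0.25, 0.968, 0.0], [0.968, -0.25, 0.0], [0.0, 0.0, -1.0]]
force: [-1.2, -0.5, -3.7]
finger_gap: 0.542
finger_force: 30.0
```

Request:
jog_arm(increments=[[0.0004,0.0015,0,0,-1],[0,0,0,0,-1]])

```text
time_s: 24.25
eef_pos: [572.3, 31.3, 83.0]
orientation: [[0.25, 0.968, 0.0], [0.968, -0.25, 0.0], [0.0, 0.0, -1.0]]
force: [-0.4, 0.3, -4.6]
finger_gap: 0.545
finger_force: 30.0
```

```bash
python3 - <<'E'
from h import *
state()
# how far has the hooked box's hood shifted between s5 (before) and now? template-match its visible hood end
old=cv2.imread('pics/s5.png');new=save('scene','s6')[:,:,::-1]
K,V=camKV('scene'); u=proj(K,V,[[601,140,85]])[0].round().astype(int);print(u)
x,y=u;T=old[y-9:y+10,x-9:x+10];Rg=np.ascontiguousarray(new[y-21:y+22,x-21:x+22])
r=cv2.matchTemplate(Rg,T,cv2.TM_CCOEFF_NORMED);_,m,_,l=cv2.minMaxLoc(r);print('shift px',l[0]-12,l[1]-12,m,np.round(r[l[1]-1:l[1]+2,l[0]-1:l[0]+2],3).tolist())
print('px per 10mm',proj(K,V,[[603.5,149.7,85]])[0]-proj(K,V,[[601,140,85]])[0])
cv2.imwrite('pics/s6c.png',cv2.resize(np.ascontiguousarray(new[150:240,300:410]),(770,630)[:2] if 0 else (715,585),interpolation=cv2.INTER_CUBIC))
pp('scene','plain','plain_toe','hooked')
E
```

```text
t 24.25 p [572.3  31.3  83. ] yaw_y -14.47 tilt [ 0.  0. -1.] f [-0.4  0.3 -4.6] gap 50.2 29.99829411506653
[376 191]
shift px 0 0 0.924371600151062 [[0.8230000138282776, 0.8650000095367432, 0.7900000214576721], [0.824999988079071, 0.9240000247955322, 0.8830000162124634], [0.7329999804496765, 0.8360000252723694, 0.8500000238418579]]
px per 10mm [ 2.32905373 -1.27610557]
scene plain [([572.8, 29.6, 71.2], 0.79)]
scene plain_toe [([597.8, 131.1, 74.4], 0.76)]
scene hooked [([588.3, 80.1, 37.1], 0.46)]
```

View pics/s6c.png

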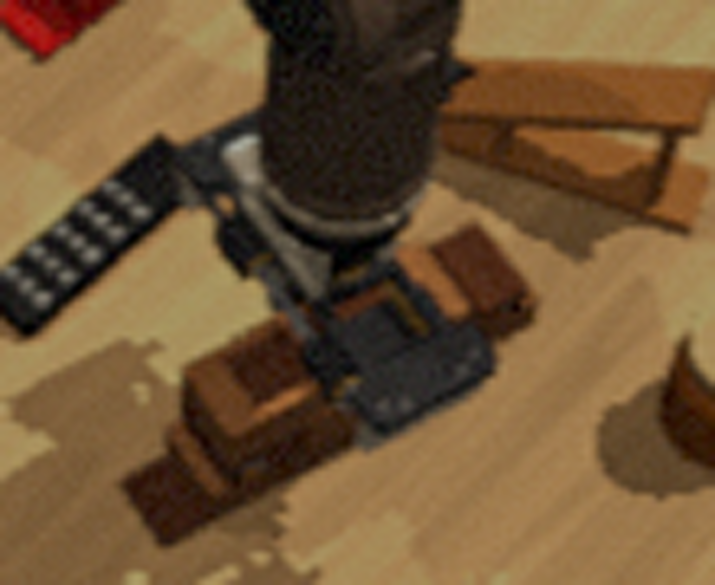

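The hooked box has not shifted (hood match 0 px) and the plain toe is under the hood. Continuing.

Request:
jog_arm(increments=[[0.0003,0.001,0,0,-1],[0,0,0,0,-1]])

```text
time_s: 24.62
eef_pos: [572.6, 32.1, 83.0]
orientation: [[0.25, 0.968, 0.0], [0.968, -0.25, 0.0], [0.0, -0.0, -1.0]]
force: [0.3, -0.3, -3.7]
finger_gap: 0.546
finger_force: 30.0
```

Request:
jog_arm(increments=[[0.0003,0.001,0,0,-1],[0,0,0,0,-1]])

```text
time_s: 24.78
eef_pos: [572.9, 33.2, 83.0]
orientation: [[0.25, 0.968, 0.0], [0.968, -0.25, 0.0], [0.0, 0.0, -1.0]]
force: [-0.4, -0.1, -4.3]
finger_gap: 0.54
finger_force: 30.0
```

Request:
jog_arm(increments=[[0.0003,0.001,0,0,-1],[0,0,0,0,-1]])

```text
time_s: 24.95
eef_pos: [573.3, 34.2, 83.0]
orientation: [[0.25, 0.968, 0.0], [0.968, -0.25, 0.0], [0.0, 0.0, -1.0]]
force: [0.1, -0.2, -4.3]
finger_gap: 0.543
finger_force: 30.0
```

Request:
jog_arm(increments=[[0.0003,0.001,0,0,-1],[0,0,0,0,-1]])

```text
time_s: 25.12
eef_pos: [573.5, 35.0, 83.0]
orientation: [[0.25, 0.968, 0.0], [0.968, -0.25, -0.0], [-0.0, 0.0, -1.0]]
force: [0.3, 0.3, -4.7]
finger_gap: 0.542
finger_force: 30.0
```

Request:
jog_arm(increments=[[0.0003,0.001,0,0,-1],[0,0,0,0,-1]])

```text
time_s: 25.28
eef_pos: [573.6, 35.3, 83.0]
orientation: [[0.251, 0.968, -0.0], [0.968, -0.251, -0.001], [-0.001, -0.0, -1.0]]
force: [0.0, -1.7, -5.0]
finger_gap: 0.54
finger_force: 30.0
```

Request:
jog_arm(increments=[[0.0003,0.001,0,0,-1],[0,0,0,0,-1]])

```text
time_s: 25.45
eef_pos: [573.8, 36.4, 82.9]
orientation: [[0.25, 0.968, -0.001], [0.968, -0.25, -0.001], [-0.001, -0.0, -1.0]]
force: [-1.0, -3.2, -4.4]
finger_gap: 0.541
finger_force: 30.0
```

```bash
cat >> h.py <<'E'
def shift(old,newname):
    old=cv2.imread(old);new=save('scene',newname)[:,:,::-1];K,V=camKV('scene')
    x,y=proj(K,V,[[601,140,85]])[0].round().astype(int);o=old[y-9:y+10,x-9:x+10].astype(np.float32)
    n=new[y-9:y+10,x-9:x+10].astype(np.float32);w=cv2.createHanningWindow((19,19),cv2.CV_32F)
    (dx,dy),r=cv2.phaseCorrelate(cv2.cvtColor(o,6),cv2.cvtColor(n,6),w);print('hood shift mm',round((dx*2.33-dy*1.28)/ .707,1),'raw',round(dx,2),round(dy,2),r)
E
python3 - <<'E'
from h import *
state();shift('pics/s5.png','s7')
E
```

```text
t 25.45 p [573.8  36.4  82.9] yaw_y -14.51 tilt [-0.001 -0.001 -1.   ] f [-1.  -3.2 -4.4] gap 49.8 29.997858703136444
hood shift mm 0.6 raw 0.24 0.08 1.1153896474838256
```

Contact with the stop shows at y≈35.5: about 3 N, with the hooked box dragged about 1 mm at most. I'll lower it onto the lid and release, then push the hooked box's tail home, which carries the plain box with it through the stop.

Request:
jog_arm(increments=[[0,0,-0.001,0,-1],[0,0,-0.0005,0,-1],[0,0,0,0,-1]])

```text
time_s: 25.75
eef_pos: [573.9, 36.0, 81.9]
orientation: [[0.251, 0.968, -0.0], [0.968, -0.251, -0.001], [-0.001, -0.0, -1.0]]
force: [-3.3, -5.2, 1.9]
finger_gap: 0.54
finger_force: 30.0
```

Request:
jog_arm(increments=[[0,0,-0.0005,0,-1],[0,0,0,0,-1]])

```text
time_s: 25.92
eef_pos: [573.8, 35.9, 81.7]
orientation: [[0.251, 0.968, -0.0], [0.968, -0.251, -0.0], [-0.0, -0.0, -1.0]]
force: [-4.8, -6.8, 5.5]
finger_gap: 0.543
finger_force: 30.0
```

Request:
jog_arm(increments=[[0,0,0,0,0.3],[0,0,0,0,1],[0,0,0,0,1],[0,0,0,0,1],[0,0,0,0,1]])

```text
time_s: 26.33
eef_pos: [574.4, 37.4, 81.2]
orientation: [[0.25, 0.968, 0.001], [0.968, -0.25, 0.0], [0.001, 0.0, -1.0]]
force: [0.0, 0.9, 0.4]
finger_gap: 0.855
finger_force: 0.0
```

Request:
jog_arm(increments=[[0,0,0,0,1],[0,0,0.02,0,1],[0,0,0.03,0,1],[0,0,0.03,0,1],[0.005,0.02,0.01,0,0]])

```text
time_s: 26.75
eef_pos: [580.5, 52.3, 175.3]
orientation: [[0.256, 0.967, 0.005], [0.967, -0.256, -0.001], [-0.0, 0.005, -1.0]]
force: [1.4, -1.4, 0.6]
finger_gap: 0.964
finger_force: 0.0
```

Request:
jog_arm(increments=[[0.009,0.035,0,0,-1],[0.009,0.035,0,0,-1],[0.008,0.031,0,0,-1],[0.006,0.022,0,0,-1],[0,0,0,0,-1]])

```text
time_s: 27.17
eef_pos: [611.1, 187.3, 170.4]
orientation: [[0.243, 0.97, -0.0], [0.97, -0.243, 0.003], [0.003, -0.001, -1.0]]
force: [-0.8, 0.8, -0.5]
finger_gap: 0.617
finger_force: 0.0
```

```bash
python3 - <<'E'
from h import *
s=state();p=s['eef_pos'];d=np.array([p[0]-589.3,p[1]-94.5]);u=np.array([.2504,.968]);v=np.array([.968,-.2504])
print('along hooked x',15.5+d@u,'lateral',d@v)
save('wrist','w6');shift('pics/s5.png','s8')
fit('plain',PLAIN,[573,36,-104.5],['wrist','top','scene'],0,72)
fit('hooked',HOOK,[586,80,75.5],['wrist','scene'],0,40)
E
```

```text
t 27.1667 p [611.1 187.3 170.4] yaw_y -14.04 tilt [-0.     0.003 -1.   ] f [-0.8  0.8 -0.5] gap 56.7 0.0
along hooked x 110.8325362922911 lateral -2.10288190489144
hood shift mm 1.0 raw 0.4 0.2 0.9819528758525848
wrist no mask
plain top [ 575.36   34.83 -103.93] iou 0.869
plain scene [ 572.19   41.44 -104.55] iou 0.875
wrist no mask
hooked scene [588.04  87.18  79.43] iou 0.38
```

View pics/w6.png

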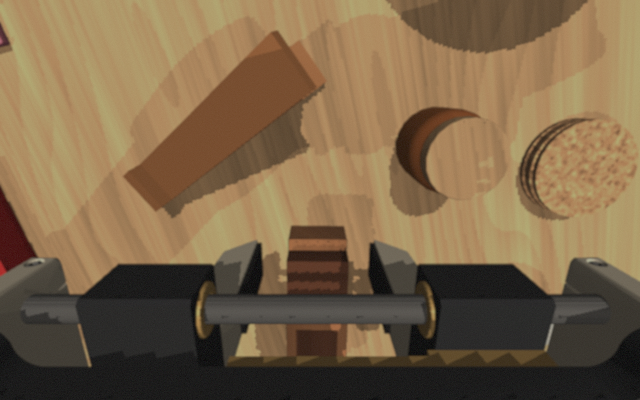

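The hooked tail, px (318,232), and the plain box beneath the wrist are in line. I'll shut the fingers, lower behind the tail, and push it home.

Request:
jog_arm(increments=[[0,0,-0.029,0,-1],[0,0,-0.03,0,-1],[0,0,-0.03,0,-1],[0,0,-0.029,0,-1],[0,0,0,0,-1]])

```text
time_s: 28.18
eef_pos: [607.4, 179.1, 47.8]
orientation: [[0.25, 0.968, -0.008], [0.968, -0.25, -0.003], [-0.005, -0.007, -1.0]]
force: [-1.5, -0.0, -0.2]
finger_gap: 0.003
finger_force: 0.0
```

Request:
jog_arm(increments=[[0,0,0,0,-1],[0,0,0,0,-1],[0,0,0,0,-1]])

```text
time_s: 28.43
eef_pos: [612.6, 180.2, 55.2]
orientation: [[0.25, 0.968, 0.003], [0.968, -0.25, 0.001], [0.002, 0.003, -1.0]]
force: [-0.1, -0.6, 0.2]
finger_gap: 0.005
finger_force: 0.0
```

Request:
jog_arm(increments=[[-0.002,-0.0039,0,0,-1],[-0.001,-0.0039,0,0,-1],[-0.001,-0.0039,0,0,-1],[0,0,0,0,-1]])

```text
time_s: 28.77
eef_pos: [607.1, 166.7, 53.7]
orientation: [[0.251, 0.968, 0.001], [0.968, -0.251, -0.0], [-0.0, 0.001, -1.0]]
force: [0.3, 0.3, 0.4]
finger_gap: 0.003
finger_force: 0.0
```

Request:
jog_arm(increments=[[-0.0005,-0.002,0,0,-1],[0,0,0,0,-1]])

```text
time_s: 28.93
eef_pos: [606.6, 165.7, 53.2]
orientation: [[0.251, 0.968, 0.0], [0.968, -0.251, -0.0], [-0.0, 0.0, -1.0]]
force: [-0.1, -0.2, 0.6]
finger_gap: 0.005
finger_force: 0.0
```

Request:
jog_arm(increments=[[-0.0005,-0.002,0,0,-1],[0,0,0,0,-1]])

```text
time_s: 29.1
eef_pos: [606.2, 164.7, 53.1]
orientation: [[0.25, 0.968, 0.0], [0.968, -0.25, 0.001], [0.001, 0.0, -1.0]]
force: [0.7, 2.0, -0.2]
finger_gap: -0.001
finger_force: 0.8
```

Request:
jog_arm(increments=[[-0.0004,-0.0015,0,0,-1],[0,0,0,0,-1]])

```text
time_s: 29.27
eef_pos: [605.9, 164.2, 53.1]
orientation: [[0.249, 0.968, 0.001], [0.968, -0.249, 0.002], [0.002, 0.0, -1.0]]
force: [1.0, 4.2, -0.8]
finger_gap: 0.003
finger_force: 2.3
```

Request:
jog_arm(increments=[[-0.0004,-0.0015,0,0,-1],[0,0,0,0,-1]])

```text
time_s: 29.43
eef_pos: [605.9, 164.1, 53.2]
orientation: [[0.248, 0.969, 0.002], [0.969, -0.248, 0.003], [0.003, 0.001, -1.0]]
force: [3.1, 8.4, -4.0]
finger_gap: 0.002
finger_force: 4.3
```

Request:
jog_arm(increments=[[-0.0004,-0.0015,0,0,-1],[0,0,0,0,-1]])

```text
time_s: 29.6
eef_pos: [605.9, 164.0, 53.4]
orientation: [[0.247, 0.969, 0.002], [0.969, -0.247, 0.005], [0.005, 0.001, -1.0]]
force: [3.1, 12.0, -3.5]
finger_gap: 0.007
finger_force: 6.0
```

Force rises to 12 N without travel, so the hooked toe is home again. I'll back away and do a final check.

Request:
jog_arm(increments=[[0.002,0.008,0,0,-1],[0.006,0.024,0,0,-1],[0,0,0.035,0,-1],[0,0,0.04,0,-1],[0,0,0.04,0,-1]])

```text
time_s: 30.02
eef_pos: [612.0, 191.4, 168.4]
orientation: [[0.25, 0.968, -0.002], [0.968, -0.25, -0.002], [-0.003, -0.002, -1.0]]
force: [1.1, 0.5, 0.6]
finger_gap: 0.003
finger_force: 0.0
```

Request:
jog_arm(increments=[[-0.02,0.03,0.02,0,-1],[-0.02,0.036,0,0,-1],[-0.02,0.036,0,0,-1],[-0.02,0.036,0,0,-1],[0,0,0,0,-1]])

```text
time_s: 30.43
eef_pos: [526.8, 339.7, 187.4]
orientation: [[0.239, 0.971, -0.004], [0.971, -0.239, 0.004], [0.003, -0.005, -1.0]]
force: [-0.9, 1.8, -0.4]
finger_gap: 0.005
finger_force: 0.0
```

```bash
python3 - <<'E'
from h import *
state();a=save('scene','s9');b=save('top','t9')
cv2.imwrite('pics/f.png',np.hstack([cv2.resize(np.ascontiguousarray(a[150:250,300:400]),(400,400),interpolation=3),cv2.resize(np.ascontiguousarray(b[140:240,263:363]),(400,400),interpolation=3)])[:,:,::-1])
fit('plain',PLAIN,[573,36,-104.5],['top','scene'],0,72)
pp('top','plain','plain_toe','hooked','hooked_slot','base','remote','cards')
pp('scene','plain','plain_toe','hooked')
E
```

```text
t 30.4333 p [526.8 339.7 187.4] yaw_y -13.8 tilt [-0.004  0.004 -1.   ] f [-0.9  1.8 -0.4] gap 0.5 0.0
plain top [ 574.24   31.04 -104.71] iou 0.875
plain scene [ 571.05   37.62 -105.67] iou 0.875
top plain []
top plain_toe [([393.0, -114.6, -1.3], 0.72), ([601.2, 134.2, 70.6], 0.69)]
top hooked [([585.3, 82.9, 39.0], 0.55)]
top hooked_slot [([559.9, -10.5, 37.1], 0.72), ([592.2, 108.4, 68.0], 0.51)]
top base [([274.9, 210.1, -3.8], 0.65), ([242.1, -315.0, 2.4], 0.65), ([569.8, 22.8, -3.8], 0.58)]
top remote [([396.3, 35.6, -0.1], 0.57)]
top cards [([392.3, -114.1, -0.1], 0.85)]
scene plain [([574.7, 35.9, 69.0], 0.65), ([389.8, -121.1, 5.6], 0.65), ([554.2, 261.7, -1.2], 0.28)]
scene plain_toe [([601.0, 135.0, 74.1], 0.75), ([730.2, 195.8, -2.0], 0.39), ([556.2, -550.4, 2.5], 0.31)]
scene hooked [([584.0, 79.9, 37.6], 0.82), ([566.2, 28.5, 2.4], 0.66)]
```

View pics/f.png

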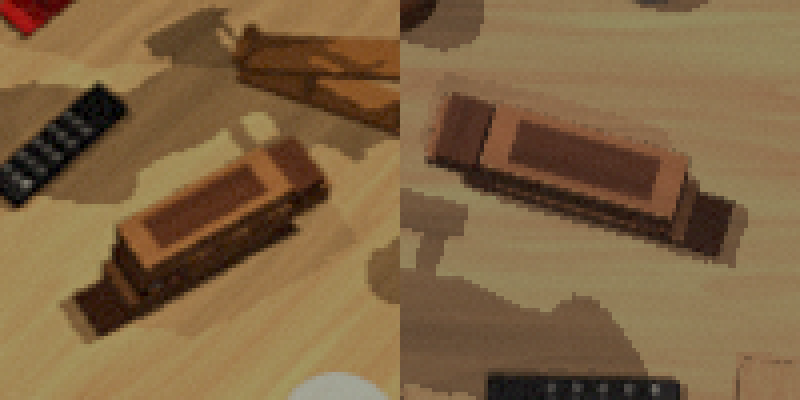

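```bash
python3 - <<'E'
from h import *
K,V=camKV('scene')
g=lambda n:cv2.cvtColor(cv2.imread(f'pics/{n}.png'),6).astype(np.float32)
def sh(a,b,P):
    x,y=proj(K,V,[P])[0].round().astype(int);w=cv2.createHanningWindow((21,21),cv2.CV_32F)
    A,B=[g(n)[y-10:y+11,x-10:x+11] for n in(a,b)]
    o=proj(K,V,[np.array(P)+[2.504,9.68,0]])[0]-proj(K,V,[P])[0]
    (dx,dy),r=cv2.phaseCorrelate(A,B,w);print(P,'px',round(dx,2),round(dy,2),'along mm',round(float(np.dot([dx,dy],o)/np.dot(o,o)*10),1),round(r,2))
sh('s8','s9',[554,-37,100]); sh('s8','s9',[558,-22,104]);sh('s7','s9',[543,-76,5]);sh('s8','s9',[560,-15,60])
E
```

```text
[554, -37, 100] px -0.19 -0.15 along mm -0.3 0.89
[558, -22, 104] px -0.59 -0.22 along mm -1.4 0.91
[543, -76, 5] px -0.38 -0.33 along mm -0.6 0.81
[560, -15, 60] px -0.5 -0.34 along mm -1.0 1.05
```

```bash
python3 -c "
from h import *
print(env.hand_in())"
```

```text
the job is handed in; nothing more can be done
None
```

I rebuilt the stack, released both boxes and handed the job in at about 30 s of the 67 s; no verdict came back. The hooked box is on the base with its toe against the stop: it took a 12 N push with no further travel. The plain box is on it, in line, and I felt its toe meet the stop at about 3 N. That moved the hooked box out by about 1 mm, so I pushed it home again.

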